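# Fit the last compressor mount on the pan

## Task

One steel post of the green compressor pan is still bare: make it up like the other three. Thread the new thick black damper ring over it and down until it lies flat on the pan, let go of it, then thread the brass flanged collar over the post, flange down, until it sits fully home on the damper. Lower them rather than letting them drop, and leave the old thin grey ring where it lies.

Things in the scene. Friction and masses are not known exactly. Their poses are not given: they have to be found in the camera images.
- pan: Green-painted sheet-metal compressor pan, 250 (x) x 210 mm, fixed; floor 8 mm, rim 16 mm above the bench. Origin: centre of its underside. A vertical steel post near each corner (x = -85 or 85, y = -70 or 70 mm): the one at (-85, -70) is bare, the other three carry a damper and collar, 54 mm high in all above the bench, the posts 70 mm.
- post_seat (a point): Foot of the bare post: on its axis, on the pan's floor (8 mm above the bench), where the damper must lie. Axes as the pan's.
- post_top (a point): Top of the bare post, on its axis, 62 mm above post_seat. The post is 17 mm in diameter; its top 12 mm taper to 8 mm.
- damper: New damper: black rubber ring, stiff, outside 50 mm, bore 23 mm, 22 mm high, about 45 g, loose, lying flat on the bench. Origin: centre of its underside; z up along its axis.
- collar: Brass flanged collar, loose, standing on the bench flange down: flange 44 mm diameter and 5 mm thick at the bottom, above it a sleeve 32 mm outside; 24 mm high in all, bore 23 mm, about 115 g. Origin: centre of the underside of the flange; z up along its axis, from the flange towards the sleeve.
- old_ring: Old flattened damper to be left alone: pale grey ring, outside 50 mm, only 12 mm high, lying on the bench. Origin: centre of its underside.
Things that resemble listed ones, but are neither listed nor needed, are in the scene too. There is more than one size of the collar; the job needs the middle-sized. Several things have the shape of the damper; the one meant has the colours described above.

How it is judged (in metres and radians):
On the way, in this order (a step that is already met when the one before it is completed fails the run):
1. the black damper lies fully home on the pan around the bare post (underside within 3 mm of the pan's floor, flat within 0.08 rad), released, with the collar not yet over the post (horizontal distance between damper and post_seat below 0.006 m and z of damper in the frame of post_seat below 0.003 m and angle between damper's own z axis and vertical below 0.08 rad and contact force between damper and the fingers below 0.1 N and horizontal distance between collar and post_seat above 0.04 m), for 0.2 s.
2. the brass collar sits fully home, flange down, on the damper (flange underside 19 to 25 mm above the pan's floor) (horizontal distance between collar and post_seat below 0.006 m and z of collar in the frame of post_seat between 0.019 and 0.025 m and angle between collar's own z axis and vertical below 0.08 rad), for 0.2 s.
At the end, for the whole second after the job is handed in: Damper on the bare post, underside within 3 mm of the pan's floor; collar above it, flange down, underside 19 to 25 mm above that floor; both within 6 mm of the post's axis, upright within 0.08 rad, at rest; old grey ring within 30 mm of where it lay (all of step 2 and horizontal distance between damper and post_seat below 0.006 m and z of damper in the frame of post_seat below 0.003 m and angle between damper's own z axis and vertical below 0.08 rad and linear speed of each of damper, collar below 0.02 m/s and distance of old_ring from where it was at the start of the episode below 0.03 m); the robot touches nothing.
It fails at once if the damper is dropped down the post (faster than 0.5 m/s while around the post, a free fall of some 13 mm) (horizontal distance between damper and post_seat below 0.012 m and z of damper in the frame of post_seat below 0.06 m and linear speed of damper above 0.5 m/s).
It fails at once if the collar is dropped down the post (faster than 0.5 m/s while around the post, a free fall of some 13 mm) (horizontal distance between collar and post_seat below 0.012 m and z of collar in the frame of post_seat below 0.06 m and linear speed of collar above 0.5 m/s).
It fails at once if the old grey ring is moved more than 30 mm (distance of old_ring from where it was at the start of the episode above 0.03 m).
It also fails if it takes over 50 s, if anything falls off the work surface, if the arm or the gripper's body presses on something with over 40 N, if the wrist force passes 120 N, or if a joint passes its speed limit or range.

## Robot

A 6-joint arm with a two-finger parallel gripper is mounted at the origin on the work surface. World frame = base frame: x ahead of the robot, y to its left, z up, the work surface at z = 0. Lengths are in mm, angles in degrees, forces in N, time in s.
With the tool pointing down it reaches from about 350 to 850 mm from the base axis. Payload 8.1 kg.
Tool frame: the origin (TCP) lies midway between the tips of the shut fingers; the grasp point (between the pads) lies 19 mm behind it (r.pinch_z is the distance from the TCP to the grasp point, in mm); z points along the fingers, y is the line along which they close (so a half turn about z gives the same grasp; the last joint's range is limited). The gripper opens to 85 mm and grips with 20 to 120 N. Pads are 22 mm wide; open, the fingers measure 114 mm over their backs; the gripper's body (76 mm by 85 mm) begins 54 mm behind the grasp point. The pads swing forward as they close: fully open they stand 13 mm farther back than shut.
Start: joints at [-80.18, 7.471, 85.268, -0, 87.261, -4.893], TCP at [152.412, -580.324, 231.292] pointing down, gripper open.
Joint ranges: [-169.43, 169.43], [-51.17, 129.36], [1.28, 143.12], [-76.62, 256.62], [0, 156.53], [-152.29, 152.29]. Speed limits (degrees/s): [136.94, 136.94, 159.86, 180, 180, 180].

## Interface

Orientations are given as [roll, pitch, yaw] about the fixed x, y, z axes, in that order (R = Rz(yaw) Ry(pitch) Rx(roll)).
In Python, from bench import r gives the robot as it stands.
- The arm moves only by the shell command python3 -m jog 'ROWS' [OPENING] [FORCE]. ROWS is JSON, one flat list of numbers, 6 for each row, row after row: the shift along the tool's x, y, z in m, then the turn, a rotation vector about the tool's x, y, z in rad. A call has 1 to 8 rows; each row is the pose to reach, as a shift and turn from the pose commanded when the call began, along the tool's axes at that moment; what a row does not reach only later rows make up. A row lasts 1/8 s, in which the tool goes at most 62.5 mm and 10.7 degrees, less where a joint would pass 70% of its speed; a pose out of reach is approached as far as the arm can. A call with a gripper value outside its range is refused whole. OPENING is the opening, from -1 (shut) to 1 (fully open), set as the call begins (- or left out, the last holds). The fingers move at their own pace and stop on an object; FORCE is the grip in N (left out, the last holds). Time passes only in rows, so rows that repeat a pose let the fingers close. It gives the time, the measured TCP pose, the force, the opening and the grip force at its end, in the units of the state.
- r.sense(): the state, without advancing time (a new reading comes with each control period).
- r.snapshot(name): name is "side" or "top"; returns a dict with "pixels" (400x640x3 uint8, red, green, blue), "range_z" (400x640 float32, mm along the optical axis (not along the pixel's ray), 0 where there is no reading), "K" (3x3 intrinsics, pixels), "rvec" (rotation vector, rad) and "tvec" (3), from world to camera coordinates, as OpenCV has them. Camera axes: x right, y down, z forward; pixel columns grow to the right and rows downward; lengths in mm; the calibration is good to about 2 mm. A picture is of the moment at which its call begins.
- r.hand_in(): hands the job in; it is judged then, once.
Trained networks look in a picture, given as the dict that the camera call returned (one of the last four; its "shot" number tells which), for a name from the list of things; names that differ only in an ending like _2 or _b are one class to them, and where a whole thing is asked for, a point or a joint stands for the part that bears it (a point fixed in the world has none). Each returns a list of dicts, best first, with "score" (0 to 1); they miss things now and then, are a little off and sometimes report something else, mostly with a low value. They report only what shows in the picture. A call takes as long as a camera call. They do not tell look-alikes from the thing itself.
- r.look_for(picture, target): "bbox" ([left, top, right, bottom] in pixels, round what is visible of it).
- r.outline_of(picture, target): "region" (400x640 bool, what is visible of it) and "bbox" ([left, top, right, bottom] in pixels, round what is visible of it).
The state is a dict: "time": time; "joint_pos": joint angles; "qd": joint speeds; "joint_efforts": joint torques, N m; "tool_pos": TCP position; "tcp_rot": TCP orientation; "ft_force": force on the tool from outside, world axes, zero at the start; "wrist_torque": the same for the moment, N m; "finger_gap": finger opening in mm; "grip_force": force on a finger pad.
Only numpy, scipy, OpenCV 4.12 (cv2) and the standard library are available. Lean on these libraries where they do the work, as an engineer would, in place of code of your own. Each camera call takes 0.05 s, during which the arm holds its last target. There are 200 camera calls.

## Working session

There is one attempt and no reset: what is moved stays moved. The work goes in short steps, Python scripts to look and compute and a shell command to move; the robot and the scene stay as the last step left them, time stands still between calls to the robot, and variables do not carry over. Pictures are saved under pics/ and viewed, at most 10 in all, crops included, and the job is handed in when it is done.

```bash
mkdir -p pics; cat > h.py <<'E'
import numpy as np, cv2
from bench import r
def cloud(s):
    K=np.array(s["K"]);R=cv2.Rodrigues(np.array(s["rvec"],float))[0];t=np.array(s["tvec"],float).ravel()
    z=s["range_z"].astype(float);v,u=np.mgrid[:400,:640]
    c=np.stack([(u-K[0,2])/K[0,0]*z,(v-K[1,2])/K[1,1]*z,z],-1)
    w=(c-t)@R; w[z==0]=np.nan
    return w
def save(s,n,box=None,f=1):
    im=s["pixels"][:,:,::-1]
    if box: im=im[box[1]:box[3],box[0]:box[2]]
    cv2.imwrite("pics/"+n,cv2.resize(im,None,fx=f,fy=f,interpolation=cv2.INTER_CUBIC))
E
python3 - <<'E'
from h import *
for n in("top","side"):
    s=r.snapshot(n);save(s,n+"0.png");w=cloud(s)
    for t in("damper","collar","old_ring","pan"):
        for d in r.outline_of(s,t):
            p=w[d["region"]];p=p[~np.isnan(p[:,0])]
            if len(p)==0: continue
            zt=np.percentile(p[:,2],95);q=p[p[:,2]>zt-4]
            c=s["pixels"][d["region"]].mean(0).round()
            print(n,t,round(d["score"],2),np.round(d["bbox"]),"ztop",round(zt,1),"mid",((q.min(0)+q.max(0))/2).round(1)[:2],"size",(q.max(0)-q.min(0)).round(1)[:2],c)
print(r.sense())
E
```

```text
top damper 0.79 [318. 199. 338. 220.] ztop 26.1 mid [ 523.3 -126.6] size [47.4 47.3] [231. 228. 222.]
top damper 0.78 [315. 238. 336. 261.] ztop 26.0 mid [ 424.4 -121.6] size [46.8 44.5] [67. 59. 54.]
top damper 0.59 [344. 156. 360. 178.] ztop 15.8 mid [ 634.4 -182.8] size [46.  45.4] [176. 171. 159.]
top collar 0.78 [414. 198. 438. 221.] ztop 37.1 mid [ 523.6 -380.6] size [42.2 42.7] [192. 159.  83.]
top collar 0.76 [381. 220. 400. 238.] ztop 26.8 mid [ 479.3 -282.4] size [29.7 30. ] [197. 160.  86.]
top old_ring 0.76 [346. 156. 359. 175.] ztop 15.8 mid [ 634.4 -184.1] size [46.  47.9] [176. 171. 159.]
top pan 0.69 [174. 120. 273. 227.] ztop 52.7 mid [608.5 139.4] size [218.2 185.2] [ 96. 142. 109.]
side damper 0.9 [325. 217. 346. 241.] ztop 23.4 mid [ 521.5 -124.3] size [48.5 48.6] [162. 157. 146.]
side damper 0.82 [277. 226. 303. 252.] ztop 23.4 mid [ 423.2 -121.9] size [47.9 50.6] [35. 32. 30.]
side collar 0.94 [389. 298. 425. 338.] ztop 35.0 mid [ 521.2 -379.7] size [43.8 43.7] [134. 108.  52.]
side collar 0.73 [338. 275. 361. 297.] ztop 24.5 mid [ 477.4 -282.3] size [30.8 32.3]
[... 315 characters left out ...]
1. 66.]
{'time': 0.5, 'joint_pos': array([-8.01797196e+01,  7.47402597e+00,  8.52700236e+01, -3.55191665e-04,
        8.72624748e+01, -4.89176537e+00]), 'qd': array([-0.00048686, -0.03761822, -0.08527303, -0.01120488, -0.0272861 ,
       -0.01912744]), 'joint_efforts': array([-1.31832101e-03, -5.68720114e+01, -5.00358260e+01, -3.17331051e-04,
        2.93486621e-03,  3.28251645e-05]), 'tool_pos': array([ 152.40495367, -580.29496061,  231.24104728]), 'tcp_rot': array([-1.79993469e+02, -2.02862377e-04,  1.47120628e+01]), 'ft_force': array([ 0.0869027 ,  0.70941502, -0.78807186]), 'wrist_torque': array([-0.05181465,  0.04625431, -0.03658909]), 'grip_force': 0.0, 'finger_gap': 85.16430584659733}
```

View pics/top0.png

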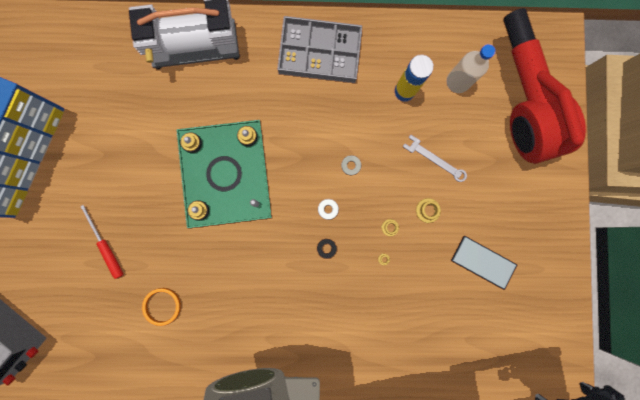

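View pics/side0.png

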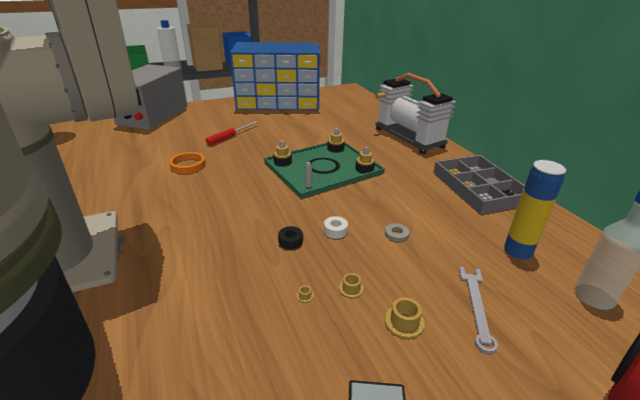

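Candidates in the top view: for the damper, black (326,249), white (328,209) and thin grey (351,165), so I choose black. For the collar, big (428,210), middle (390,228) and small (384,259), so I choose middle, which measures 24 mm high with a 31 mm sleeve. The bare post is at (256,204).

```bash
cat >> h.py <<'E'
def ring(w,c,zmin,rad,zmax=400):
    "refined centre of surface points above zmin near c: circle through the hull, by least enclosing circle"
    m=(np.hypot(w[...,0]-c[0],w[...,1]-c[1])<rad)&(w[...,2]>zmin)&(w[...,2]<zmax)
    p=w[m];(x,y),R=cv2.minEnclosingCircle(p[:,:2].astype(np.float32))
    return np.round([x,y,R,len(p),np.median(p[:,2]),p[:,0].mean(),p[:,1].mean(),p[:,2].max()],1)
E
python3 - <<'E'
from h import *
for n in("top","side"):
    s=r.snapshot(n);w=cloud(s)
    print(n,"damper",ring(w,(424,-122),17,40),"collar sleeve",ring(w,(478,-282),19,30),"big",ring(w,(522,-380),10,40), "small",ring(w,(398,-266),10,25))
    m=(w[...,0]>440)&(w[...,0]<780)&(w[...,1]>-30)&(w[...,1]<300)&(w[...,2]>25)&(w[...,2]<85)
    k,l,st,ce=cv2.connectedComponentsWithStats(m.astype(np.uint8))
    for i in range(1,k):
        if st[i,4]>3:
            p=w[l==i]; t=p[p[:,2]>max(p[:,2].max()-14,48)]
            print(st[i],p.mean(0).round(1),"zmax",p[:,2].max().round(1),"top pts",len(t),t.mean(0).round(1) if len(t) else "")
            if st[i,4]<60: print(p.round(0)[:: max(1,len(p)//12)].tolist())
    if n=="side": 
        a=cv2.resize(s["pixels"][200:350,265:445,::-1],None,fx=3.3,fy=3.3);cv2.imwrite("pics/crop1.png",a)
    bench=w[(np.abs(w[...,0]-480)<15)&(np.abs(w[...,1]+200)<20)];print("bench z",np.nanmedian(bench[:,2]))
    f=w[(w[...,0]>560)&(w[...,0]<650)&(w[...,1]>110)&(w[...,1]<180)];print("floor z",np.nanmedian(f[:,2]))
E
```

```text
top damper [ 424.8 -123.1   24.6  250.    22.6  424.7 -123.2   29. ] collar sleeve [ 478.5 -283.8   16.    65.    24.7  478.4 -283.1   30.7] big [ 523.2 -380.3   29.9  224.    32.3  522.1 -378.4   40.2] small [ 398.6 -268.4   10.7   33.    17.   398.8 -268.4   20.3]
[237 126  21  20 312] [699.1  76.2  44.4] zmax 73.0 top pts 35 [701.5  77.3  66.7]
[181 132  21  21 321] [679.9 212.8  44.7] zmax 76.4 top pts 28 [682.2 215.5  67.8]
[250 199   9   8  50] [533.1  53.3  60.1] zmax 72.8 top pts 37 [533.7  54.7  66.2]
[[542.0, 56.0, 62.0], [539.0, 55.0, 68.0], [536.0, 60.0, 70.0], [537.0, 51.0, 65.0], [534.0, 60.0, 70.0], [534.0, 51.0, 65.0], [532.0, 63.0, 60.0], [532.0, 53.0, 68.0], [534.0, 47.0, 32.0], [529.0, 53.0, 69.0], [532.0, 47.0, 30.0], [527.0, 51.0, 63.0], [526.0, 53.0, 39.0]]
[188 200  21  21 330] [514.3 190.2  44.2] zmax 73.1 top pts 38 [514.6 193.8  65.8]
bench z 0.5202835542394513
floor z 9.685789332218725
side damper [ 423.2 -120.4   26.2  309.    22.2  422.7 -123.9   24.9] collar sleeve [ 476.6 -282.1   16.8  152.    23.5  476.8 -282.8   26. ] big [ 522.2 -377.8   23.9  774.    27.9  520.2 -381.1   37.2] small [ 397.1 -265.8   11.8  102.    15.   397.6 -267.5   18.1]
[328 128  17  20 217] [678.2 209.4  43.3] zmax 72.5 top pts 27 [681.3 215.8  64.9]
[273 140  19  21 256] [511.4 185.7  43. ] zmax 72.0 top pts 32 [513.3 192.5  64.2]
[356 147  19  21 262] [696.3  71.2  43.3] zmax 70.7 top pts 35 [700.2  77.1  64. ]
[305 162   7  20 120] [531.2  52.8  49. ] zmax 71.0 top pts 42 [531.9  54.   63.9]
bench z 0.38549215739443293
floor z 9.694926930736228
```

View pics/crop1.png

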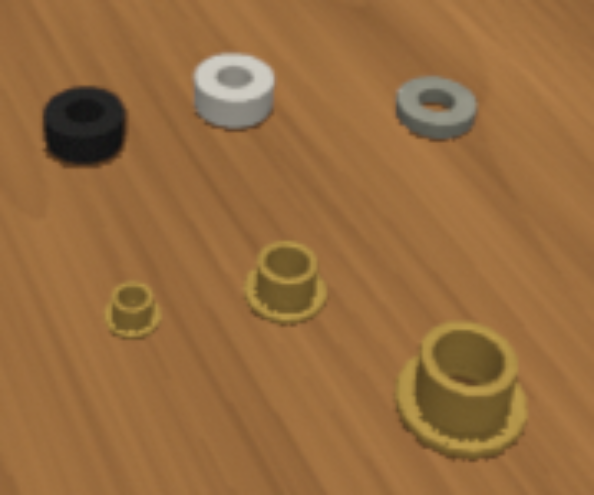

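The crop shows the black damper at (85,125) and the mid-sized collar at (287,280), between the big and the small one. The bare post agrees with the rectangle formed by the other three posts: (533, 55).

```bash
cat >> h.py <<'E'
from scipy.spatial.transform import Rotation as Ro
def goto(x,y,z,yaw=57):
    s=r.sense();R=Ro.from_euler("xyz",s["tcp_rot"],degrees=True);G=Ro.from_euler("xyz",[180,0,yaw],degrees=True)
    print("tool shift m",(R.inv().apply(np.array([x,y,z])-s["tool_pos"])/1e3).round(4),"turn",(R.inv()*G).as_rotvec().round(4),"| at",s["tool_pos"].round(1),s["tcp_rot"].round(1),"gap",round(s["finger_gap"],1),"F",np.round(s["ft_force"],1))
E
python3 -c "
from h import *
goto(424,-122.5,120)"
python3 -m jog '[0.379,-0.374,0.111,0,0,-0.738, 0.379,-0.374,0.111,0,0,-0.738, 0.379,-0.374,0.111,0,0,-0.738, 0.379,-0.374,0.111,0,0,-0.738, 0.379,-0.374,0.111,0,0,-0.738, 0.379,-0.374,0.111,0,0,-0.738, 0.379,-0.374,0.111,0,0,-0.738, 0.379,-0.374,0.111,0,0,-0.738]' 1 40
python3 -c "
from h import *
goto(424,-122.5,120)"
```

```text
tool shift m [ 0.379  -0.3738  0.1113] turn [-0.     -0.     -0.7381] | at [ 152.4 -580.3  231.3] [-180.     0.    14.7] gap 85.5 F [0.5 0.2 0.2]
time: 1.6
tool_pos: [403.0, -157.7, 129.4]
tcp_rot: [179.9, -0.0, 57.0]
ft_force: [0.6, -0.8, -0.4]
finger_gap: 85.5
grip_force: 0.0
tool shift m [ 0.0409 -0.0016  0.0094] turn [ 0.0017 -0.0001 -0.0003] | at [ 403.  -157.7  129.4] [179.9  -0.   57. ] gap 85.5 F [ 0.6 -0.8 -0.4]
```

```bash
python3 -m jog '[0.03,-0.001,0.008,0,0,0, 0.03,-0.001,0.008,0,0,0, 0.03,-0.001,0.008,0,0,0]'
python3 - <<'E'
from h import *
goto(424,-122.5,60)
s=r.snapshot("side");save(s,"side1.png",(200,100,440,280),3.2)
E
```

```text
time: 1.98
tool_pos: [417.5, -134.1, 121.5]
tcp_rot: [180.0, 0.0, 57.0]
ft_force: [-0.5, 0.2, 0.8]
finger_gap: 85.6
grip_force: 0.0
tool shift m [ 0.0133 -0.0009  0.0615] turn [0.0004 0.0004 0.0004] | at [ 417.5 -134.1  121.5] [180.   0.  57.] gap 85.6 F [-0.5  0.2  0.8]
```

View pics/side1.png

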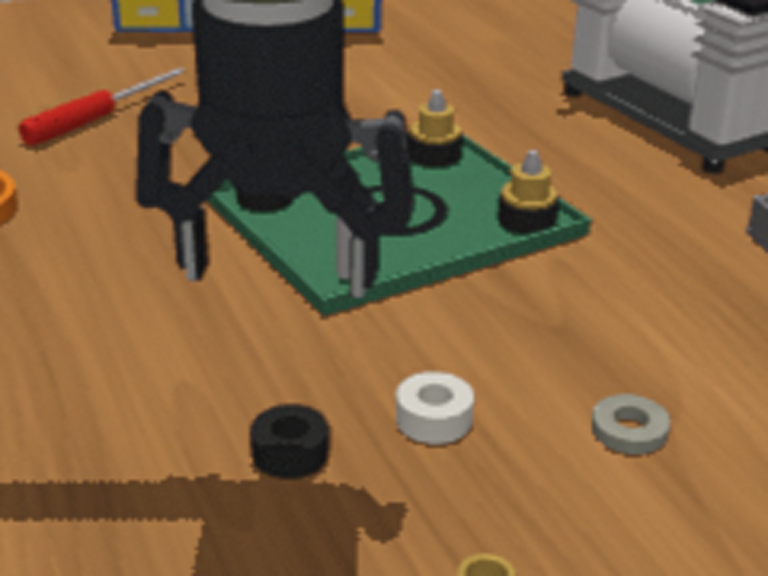

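The gripper hangs clear above the black damper (crop 290,440), pads reaching down to the fingertips. Descending.

```bash
python3 -m jog '[0.0133,-0.001,0.05,0,0,0, 0.0133,-0.001,0.09,0,0,0, 0.0133,-0.001,0.11,0,0,0, 0.0133,-0.001,0.119,0,0,0, 0.0133,-0.001,0.1195,0,0,0, 0.0133,-0.001,0.1195,0,0,0]'
python3 -m jog '[0,0,0,0,0,0, 0,0,0,0,0,0, 0,0,0,0,0,0, 0,0,0,0,0,0, 0,0,0,0,0,0, 0,0,0,0,0,0]' -0.6 40
python3 -c "
from h import *
goto(424,-122.5,1)"
```

```text
time: 2.78
tool_pos: [424.9, -122.7, 3.0]
tcp_rot: [179.9, -0.0, 57.0]
ft_force: [0.3, 0.1, -0.0]
finger_gap: 85.3
grip_force: 0.0
time: 3.52
tool_pos: [424.6, -122.1, 2.7]
tcp_rot: [179.9, -0.0, 57.0]
ft_force: [-2.1, 0.8, 8.9]
finger_gap: 48.1
grip_force: 40.8
tool shift m [-0.0007 -0.0003  0.0017] turn [ 0.0011 -0.0001  0.0004] | at [ 424.6 -122.1    2.7] [179.9  -0.   57. ] gap 48.1 F [-2.1  0.8  8.9]
```

```bash
python3 -m jog '[0,0,-0.02,0,0,0, 0,0,-0.06,0,0,0, 0,0,-0.1,0,0,0, 0.05,-0.001,-0.1,0,0,0, 0.1,-0.003,-0.1,0,0,0, 0.15,-0.004,-0.1,0,0,0, 0.19,-0.005,-0.1,0,0,0, 0.2075,-0.0055,-0.1,0,0,0]'
python3 -m jog '[0,0,0,0,0,0, 0,0,0,0,0,0, 0,0,0,0,0,0]'
python3 - <<'E'
from h import *
goto(533,55,103)
for n in("top","side"):
    s=r.snapshot(n);w=cloud(s)
    print(n,"post",ring(w,(533,55),25,20,80),"damper",ring(w,(533,55),90,30,124))
    if n=="side":save(s,"side2.png",(220,60,420,210),4)
    for d in r.outline_of(s,"damper"):
        p=w[d["region"]];p=p[~np.isnan(p[:,0])]
        print(d["score"],np.round(d["bbox"]),np.median(p,0).round(1),p.min(0).round(1),p.max(0).round(1))
E
```

```text
time: 4.53
tool_pos: [533.0, 57.0, 101.8]
tcp_rot: [-180.0, -0.0, 57.1]
ft_force: [-0.4, -0.9, -0.6]
finger_gap: 48.0
grip_force: 41.8
time: 4.9
tool_pos: [531.9, 54.0, 101.7]
tcp_rot: [-180.0, 0.0, 56.9]
ft_force: [-0.2, -0.4, -0.9]
finger_gap: 48.2
grip_force: 41.8
tool shift m [ 0.0014  0.0004 -0.0013] turn [-0.0001  0.0004 -0.0013] | at [531.9  54.  101.7] [-180.     0.    56.9] gap 48.2 F [-0.2 -0.4 -0.9]
  return _methods._mean(a, axis=axis, dtype=dtype,
  ret = ret.dtype.type(ret / rcount)
h.py:17: RuntimeWarning: Mean of empty slice.
  return np.round([x,y,R,len(p),np.median(p[:,2]),p[:,0].mean(),p[:,1].mean(),p[:,2].max()],1)
Traceback (most recent call last):
  File "h.py", line 17, in ring
    return np.round([x,y,R,len(p),np.median(p[:,2]),p[:,0].mean(),p[:,1].mean(),p[:,2].max()],1)
                                                                                ~~~~~~~~~~^^
ValueError: zero-size array to reduction operation maximum which has no identity
```

```bash
python3 - <<'E'
from h import *
s=r.snapshot("side");w=cloud(s);save(s,"side2.png",(220,60,420,210),4)
print("post",ring(w,(533,55),25,20,75))
np.set_printoptions(suppress=True)
for d in r.outline_of(s,"damper"):
    p=w[d["region"]];p=p[~np.isnan(p[:,0])]
    print(d["score"],np.round(d["bbox"]),np.median(p,0).round(1),p.min(0).round(1),p.max(0).round(1))
K=np.array(s["K"])
def pr(P): return cv2.projectPoints(np.array(P,float),np.array(s["rvec"],float),np.array(s["tvec"],float),K,None)[0][:,0].round(1)
print("proj post top/foot, damper expected centre bottom/top",pr([[533,55,70],[533,55,8],[532,54,100],[532,54,122]]))
R=cv2.Rodrigues(np.array(s["rvec"],float))[0];print("cam",(-R.T@np.array(s["tvec"],float).ravel()).round(0))
E
```

```text
post [532.   54.2   8.4 119.   49.2 531.2  52.6  72.1]
0.72 [326. 215. 345. 238.] [ 519.2 -131.8   20.5] [ 496.8 -149.3   -0.3] [560.6 -76.9  25.2]
0.59 [294. 136. 314. 158.] [526.1  43.9 117.3] [505.6  28.1   6.9] [589.9 224.3 123.2]
proj post top/foot, damper expected centre bottom/top [[308.4 163.3]
 [308.4 185.9]
 [308.2 152. ]
 [308.2 143.3]]
cam [ 230. -702.  501.]
```

View pics/side2.png

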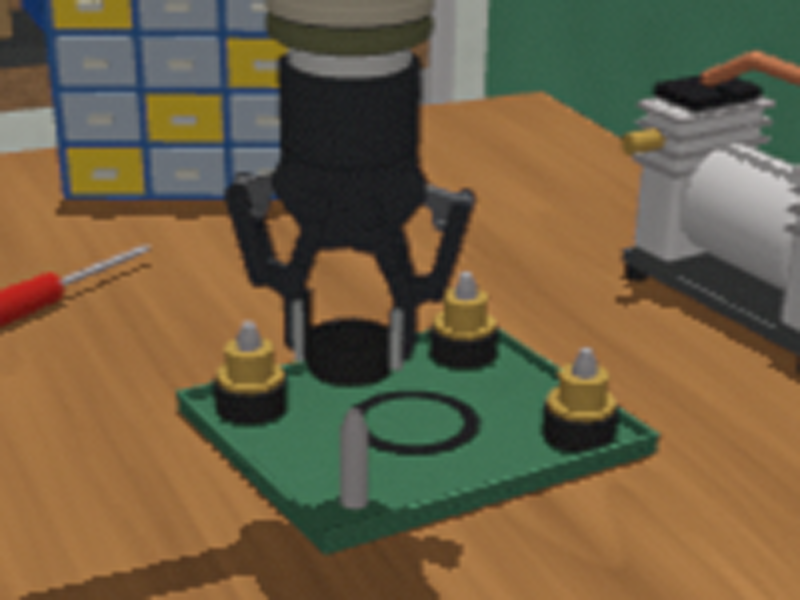

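The damper hangs level between the pads (crop 350,350) while the post is at column 354, so they differ by a pixel or so. I'll measure this offset with circle fits in the same camera.

```bash
cat >> h.py <<'E'
from scipy.optimize import least_squares
def cyl(p,c0,R):
    f=least_squares(lambda c:np.hypot(p[:,0]-c[0],p[:,1]-c[1])-R,c0,loss="soft_l1",f_scale=1.)
    return f.x.round(1),len(p),np.abs(f.fun).mean().round(2)
def near(w,c,rad,z0,z1):
    return w[(np.hypot(w[...,0]-c[0],w[...,1]-c[1])<rad)&(w[...,2]>z0)&(w[...,2]<z1)]
E
python3 - <<'E'
from h import *
for k in range(2):
    s=r.snapshot("side");w=cloud(s);g=s["pixels"].max(-1)
    print("post",cyl(near(w,(532,54),14,15,56),(532,54),8.5))
    dark=w.copy();
    v=near(w,(532,54),32,98,120)
    print("z hist",np.histogram(v[:,2],bins=[98,102,106,110,114,118,122])[0])
    # wall points only: facing the camera sector, away from the finger line
    d=v-np.array([532,54,0]);y=np.deg2rad(57);across=d[:,0]*np.sin(y)-d[:,1]*np.cos(y)
    q=v[(np.abs(across)<19)&(v[:,2]<116)];print("damper",cyl(q,(532,54),25),q[:,2].min())
    q=v[(np.abs(across)<16)&(v[:,2]<114)];print("damper",cyl(q,(532,54),25))
    ii=np.argwhere((np.hypot(w[...,0]-532,w[...,1]-54)<32)&(w[...,2]>101)&(w[...,2]<112)&(g<45))
    rows=np.unique(ii[:,0]);print([(int(a),int(ii[ii[:,0]==a,1].min()),int(ii[ii[:,0]==a,1].max())) for a in rows])
    ii=np.argwhere((np.hypot(w[...,0]-532,w[...,1]-54)<14)&(w[...,2]>20)&(w[...,2]<56));print("post cols",ii[:,1].mean())
print("sense",r.sense()["tool_pos"])
E
```

```text
post (array([533.9,  58. ]), 104, np.float64(0.93))
z hist [10 36 35 52 58 30]
damper (array([531.2,  56.4]), 120, np.float64(2.61)) 99.82971453904912
damper (array([531.4,  56.6]), 84, np.float64(2.1))
[(145, 306, 308), (149, 296, 297), (150, 297, 316), (151, 297, 316), (152, 298, 316), (153, 299, 316), (154, 300, 315), (155, 302, 312)]
post cols 308.0
post (array([533.7,  57.9]), 102, np.float64(0.88))
z hist [ 9 34 39 51 57 32]
damper (array([531.5,  56.4]), 120, np.float64(2.26)) 99.68215308847829
damper (array([532. ,  56.1]), 85, np.float64(2.0))
[(145, 305, 309), (149, 296, 297), (150, 297, 316), (151, 297, 316), (152, 298, 316), (153, 299, 316), (154, 300, 315), (155, 303, 312)]
post cols 308.0
sense [532.32548903  54.70536482 101.85742842]
```

```bash
python3 -m jog '[0.002,0.001,0.01,0,0,0, 0.002,0.001,0.02,0,0,0, 0.002,0.001,0.03,0,0,0, 0.002,0.001,0.04,0,0,0, 0.002,0.001,0.048,0,0,0, 0.002,0.001,0.055,0,0,0, 0.002,0.001,0.055,0,0,0]'
python3 - <<'E'
from h import *
print(r.sense()["wrist_torque"].round(2))
s=r.snapshot("side");save(s,"side3.png",(240,90,380,195),5)
goto(533,55,11)
E
```

```text
time: 6.02
tool_pos: [533.8, 56.2, 46.0]
tcp_rot: [-179.9, 0.0, 57.0]
ft_force: [0.2, 0.2, -0.1]
finger_gap: 48.2
grip_force: 41.8
[-0.04 -0.01 -0.05]
tool shift m [-0.0017 -0.0003  0.0356] turn [-0.0003  0.0002 -0.0001] | at [534.2  56.3  46.6] [-180.    0.   57.] gap 47.6 F [-0.2  0.4 -0.5]
```

View pics/side3.png

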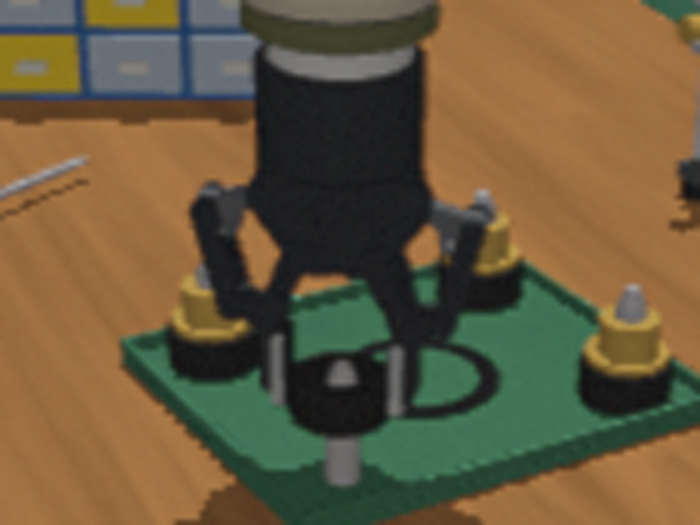

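The damper is threaded: the post tip shows centred in the bore (crop 343,375), with no force. Lowering to the floor.

```bash
python3 -m jog '[0,0,0.008,0,0,0, 0,0,0.016,0,0,0, 0,0,0.023,0,0,0, 0,0,0.029,0,0,0, 0,0,0.033,0,0,0, 0,0,0.0345,0,0,0, 0,0,0.0345,0,0,0]'
```

```text
time: 6.95
tool_pos: [534.3, 56.3, 12.3]
tcp_rot: [-180.0, -0.0, 57.0]
ft_force: [0.2, -0.3, -0.7]
finger_gap: 48.0
grip_force: 41.8
```

```bash
python3 -m jog '[0,0,0.0008,0,0,0, 0,0,0.0015,0,0,0, 0,0,0.0015,0,0,0]'
```

```text
time: 7.32
tool_pos: [534.4, 56.3, 10.8]
tcp_rot: [180.0, -0.0, 57.0]
ft_force: [-0.2, -0.1, -0.0]
finger_gap: 48.2
grip_force: 41.9
```

```bash
python3 -m jog '[0,0,0.0008,0,0,0, 0,0,0.001,0,0,0, 0,0,0.001,0,0,0]'
```

```text
time: 7.7
tool_pos: [534.4, 56.2, 10.8]
tcp_rot: [180.0, 0.0, 57.0]
ft_force: [-5.9, 0.0, 10.2]
finger_gap: 47.7
grip_force: 42.9
```

```bash
python3 -m jog '[0,0,0.0008,0,0,0, 0,0,0.001,0,0,0, 0,0,0.001,0,0,0]'
```

```text
time: 8.07
tool_pos: [534.5, 56.2, 10.7]
tcp_rot: [-180.0, 0.0, 57.0]
ft_force: [-10.8, -1.1, 20.1]
finger_gap: 48.2
grip_force: 43.8
```

```bash
python3 -m jog '[0,0,-0.001,0,0,0, 0,0,-0.0015,0,0,0, 0,0,-0.0015,0,0,0]'
python3 -m jog '[0,0,0,0,0,0, 0,0,0,0,0,0, 0,0,-0.002,0,0,0, 0,0,-0.004,0,0,0]' 0.4
python3 -c "
from h import *
goto(534,56,110)"
```

```text
time: 8.45
tool_pos: [534.6, 56.3, 10.8]
tcp_rot: [180.0, -0.0, 57.0]
ft_force: [-2.5, 0.4, 7.6]
finger_gap: 47.9
grip_force: 42.6
time: 8.95
tool_pos: [534.3, 56.2, 14.3]
tcp_rot: [-180.0, 0.0, 57.0]
ft_force: [0.6, 0.0, 0.1]
finger_gap: 59.8
grip_force: 0.0
tool shift m [-0.0004 -0.0001 -0.0957] turn [-0.0001  0.0001 -0.    ] | at [534.3  56.2  14.3] [-180.    0.   57.] gap 59.8 F [0.6 0.  0.1]
```

```bash
python3 -m jog '[0,0,-0.03,0,0,0, 0,0,-0.07,0,0,0, 0,0,-0.1,0,0,0, -0.05,0.021,-0.1,0,0,0, -0.1,0.043,-0.1,0,0,0, -0.15,0.065,-0.1,0,0,0, -0.2,0.087,-0.1,0,0,0, -0.25,0.109,-0.1,0,0,0]'
python3 -m jog '[-0.05,0.022,0,0,0,0, -0.06,0.026,0,0,0,0, -0.06,0.026,0,0,0,0, -0.06,0.026,0,0,0,0]' 0.6
python3 - <<'E'
from h import *
s=r.snapshot("top");w=cloud(s)
d=near(w,(533,55),35,14,40);print("top: damper",ring(w,(533,55),20,32,40),"z med",np.median(d[:,2]).round(1))
s=r.snapshot("side");w=cloud(s);save(s,"side4.png",(240,110,440,310),3)
print("side post",cyl(near(w,(532,55),12,40,56),(533,56),8.5))
print("collar flange side",ring(w,(477,-282),1.5,35),"sleeve",ring(w,(477,-282),20,30,30),cyl(near(w,(477,-282),20,9,20),(477,-282),16))
d=near(w,(533,55),24,24,40);d=d[np.hypot(d[:,0]-533,d[:,1]-56)>11];print("damper top z",np.percentile(d[:,2],[10,50,90]).round(1))
for dx,dy in((16,0),(-16,0),(0,16),(0,-16)):
    q=near(w,(533+dx,55.5+dy),6,20,40);print(dx,dy,np.median(q[:,2]).round(1),len(q))
goto(477.5,-283,60)
E
```

```text
time: 9.95
tool_pos: [489.2, -214.5, 114.6]
tcp_rot: [180.0, -0.0, 57.0]
ft_force: [0.2, 0.2, 0.1]
finger_gap: 59.7
grip_force: 0.0
time: 10.45
tool_pos: [478.9, -275.8, 114.1]
tcp_rot: [-180.0, -0.0, 57.1]
ft_force: [0.1, 0.7, -0.2]
finger_gap: 68.1
grip_force: 0.0
top: damper [533.5  55.6  24.8 261.   30.8 533.   55.1  39.5] z med 30.6
side post (array([533.7,  57.7]), 39, np.float64(0.77))
collar flange side [ 477.  -282.    35.  6449.   285.   471.2 -302.   400. ] sleeve [ 478.1 -281.7   16.5  140.    23.4  477.1 -282.5   26.7] (array([ 477.5, -281.9]), 134, np.float64(2.24))
damper top z [25.6 30.2 31.7]
16 0 nan 0
-16 0 30.5 12
0 16 30.7 2
0 -16 31.5 1
tool shift m [-0.0069  0.0026  0.0542] turn [-0.0003 -0.0003  0.0018] | at [ 479.1 -275.8  114.2] [-180.    -0.    57.1] gap 68.3 F [-0.5  0.  -0. ]
  return _methods._mean(a, axis=axis, dtype=dtype,
  ret = ret.dtype.type(ret / rcount)
```

View pics/side4.png

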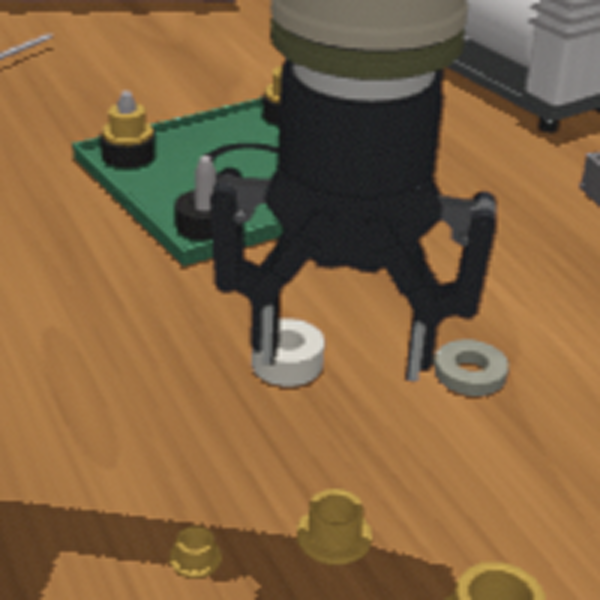

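The damper lies flat around the post (crop 205,215), top at 30.5 mm against the expected 30. The middle collar is at crop (335,525). Descending on its sleeve.

```bash
python3 -m jog '[-0.006,0.003,0.03,0,0,0, -0.006,0.003,0.065,0,0,0, -0.006,0.003,0.09,0,0,0, -0.006,0.003,0.104,0,0,0, -0.006,0.003,0.107,0,0,0, -0.006,0.003,0.107,0,0,0, -0.006,0.003,0.107,0,0,0]'
python3 -m jog '[0,0,0,0,0,0, 0,0,0,0,0,0, 0,0,0,0,0,0, 0,0,0,0,0,0, 0,0,0,0,0,0]' -0.9 40
python3 -c "
from h import *
goto(534.3,56.2,115)"
```

```text
time: 11.42
tool_pos: [478.8, -284.5, 8.6]
tcp_rot: [179.9, 0.0, 57.0]
ft_force: [-0.2, -0.3, -0.2]
finger_gap: 68.4
grip_force: 0.0
time: 12.05
tool_pos: [478.3, -284.2, 8.0]
tcp_rot: [180.0, 0.0, 57.0]
ft_force: [-2.2, 0.2, 5.4]
finger_gap: 31.0
grip_force: 39.3
tool shift m [ 0.316  -0.1383 -0.1071] turn [ 0.0008  0.0001 -0.0001] | at [ 478.3 -284.2    8. ] [180.   0.  57.] gap 31.0 F [-2.2  0.2  5.4]
```

```bash
python3 -m jog '[0,0,-0.02,0,0,0, 0,0,-0.06,0,0,0, 0,0,-0.105,0,0,0, 0.05,-0.022,-0.105,0,0,0, 0.1,-0.044,-0.105,0,0,0, 0.15,-0.066,-0.105,0,0,0, 0.2,-0.088,-0.105,0,0,0, 0.25,-0.11,-0.105,0,0,0]'
python3 -m jog '[0.04,-0.018,0,0,0,0, 0.06,-0.026,0,0,0,0, 0.066,-0.028,0,0,0,0, 0.066,-0.028,0,0,0,0, 0.066,-0.028,0,0,0,0]'
python3 - <<'E'
from h import *
goto(534.3,56.2,113)
s=r.snapshot("side");w=cloud(s);save(s,"side5.png",(240,90,380,195),5)
print("post",cyl(near(w,(533,55),13,35,56),(533,56),8.5))
z0=r.sense()["tool_pos"];b=z0[2]-8
v=near(w,z0,26,b-3,b+6);print("flange",len(v),ring(w,z0,b-3,26,b+5),cyl(v,z0[:2],22))
d=v-z0;y=np.deg2rad(57);ac=d[:,0]*np.sin(y)-d[:,1]*np.cos(y)
q=v[v[:,2]<b+4];print(cyl(q,z0[:2],22))
for lo,hi,c,R in((b-2,b+4,z0,26),(36,56,(533,55),13)):
    m=(np.hypot(w[...,0]-c[0],w[...,1]-c[1])<R)&(w[...,2]>lo)&(w[...,2]<hi);ii=np.argwhere(m)
    print([(int(a),int(ii[ii[:,0]==a,1].min()),int(ii[ii[:,0]==a,1].max())) for a in np.unique(ii[:,0])])
E
```

```text
time: 13.05
tool_pos: [522.2, -12.7, 113.7]
tcp_rot: [179.9, -0.0, 57.0]
ft_force: [1.1, 0.9, -1.0]
finger_gap: 30.7
grip_force: 39.8
time: 13.68
tool_pos: [534.3, 55.2, 112.4]
tcp_rot: [180.0, 0.0, 56.9]
ft_force: [0.1, 0.3, -0.6]
finger_gap: 30.7
grip_force: 39.8
tool shift m [ 0.0009 -0.0005 -0.0006] turn [ 0.0002  0.0002 -0.0011] | at [534.3  55.2 112.4] [180.    0.   56.9] gap 30.7 F [ 0.1  0.3 -0.6]
post (array([533.8,  57.7]), 52, np.float64(0.72))
flange 45 [531.8  54.5  20.8  28.  108.  528.2  42.7 109.4] (array([534.5,  59.4]), 45, np.float64(1.76))
(array([534.2,  59.3]), 17, np.float64(0.81))
[(149, 299, 299), (150, 317, 317), (151, 301, 316), (152, 303, 314), (153, 307, 310)]
[(169, 307, 311), (170, 305, 311), (171, 305, 311), (172, 305, 311), (173, 305, 311), (174, 305, 311), (175, 305, 311), (176, 306, 311)]
```

View pics/side5.png

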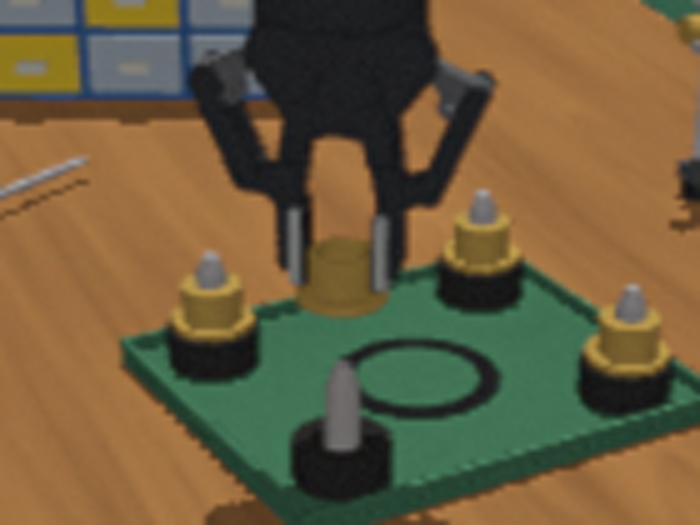

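The collar is upright in the grip (crop 343,285), in the same column as the post (308.4). Depth puts it about 1.3 mm too far along +y. I'll correct that and lower it over the tip.

```bash
python3 -m jog '[-0.0012,0,0.01,0,0,0, -0.0012,0,0.02,0,0,0, -0.0012,0,0.03,0,0,0, -0.0012,0,0.04,0,0,0, -0.0012,0,0.048,0,0,0, -0.0012,0,0.055,0,0,0, -0.0012,0,0.055,0,0,0, -0.0012,0,0.055,0,0,0]'
python3 - <<'E'
from h import *
s=r.snapshot("side");save(s,"side6.png",(240,90,380,195),5)
print(r.sense()["wrist_torque"].round(2));goto(534,55,38.5)
E
```

```text
time: 14.72
tool_pos: [533.9, 55.3, 57.6]
tcp_rot: [180.0, -0.0, 57.0]
ft_force: [0.2, -0.4, -0.4]
finger_gap: 30.5
grip_force: 39.8
[-0.04 -0.04  0.01]
tool shift m [-0.0003  0.0001  0.0193] turn [ 0.0007 -0.0005 -0.    ] | at [534.1  55.3  57.8] [180.  -0.  57.] gap 30.6 F [ 0.2  0.1 -1. ]
```

View pics/side6.png

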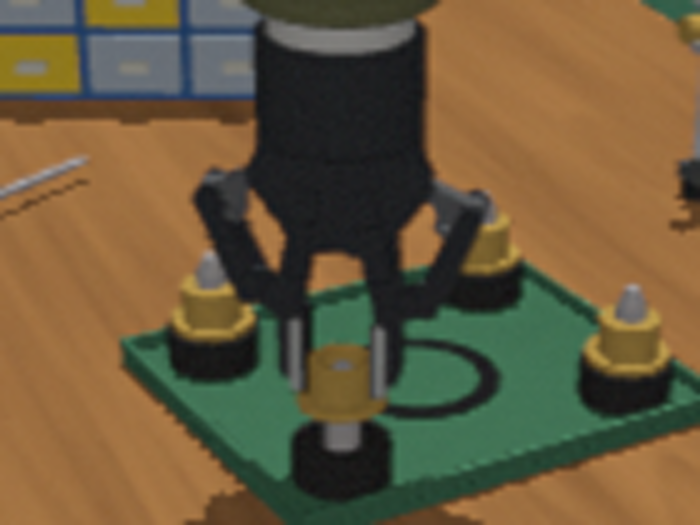

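The collar is threaded on the post, with its tip in the bore (crop 342,365) and no force. Lowering slowly to contact, which I expect at TCP z of about 38.

```bash
python3 -m jog '[0,0,0.005,0,0,0, 0,0,0.01,0,0,0, 0,0,0.014,0,0,0, 0,0,0.017,0,0,0, 0,0,0.0183,0,0,0, 0,0,0.0183,0,0,0, 0,0,0.0183,0,0,0]'
```

```text
time: 15.65
tool_pos: [533.8, 55.2, 39.1]
tcp_rot: [180.0, -0.0, 57.0]
ft_force: [-0.0, 0.2, -0.9]
finger_gap: 31.1
grip_force: 39.8
```

```bash
python3 -m jog '[0,0,0.0008,0,0,0, 0,0,0.0015,0,0,0, 0,0,0.0015,0,0,0]'
```

```text
time: 16.02
tool_pos: [533.9, 55.3, 38.0]
tcp_rot: [180.0, -0.0, 57.0]
ft_force: [-2.3, 0.0, 4.5]
finger_gap: 31.0
grip_force: 40.3
```

Contact came at 38.0, as expected. Releasing and retreating.

```bash
python3 -m jog '[0,0,0,0,0,0, 0,0,0,0,0,0, 0,0,0,0,0,0]' 0.3
python3 -m jog '[0,0,-0.01,0,0,0, 0,0,-0.03,0,0,0, 0,0,-0.07,0,0,0, 0,0,-0.11,0,0,0, -0.05,0,-0.13,0,0,0, -0.1,0,-0.13,0,0,0, -0.14,0,-0.13,0,0,0, -0.15,0,-0.13,0,0,0]'
python3 -m jog '[0,0,0,0,0,0, 0,0,0,0,0,0]'
python3 - <<'E'
from h import *
for n in("top","side"):
    s=r.snapshot(n);w=cloud(s)
    print(n,"sleeve",ring(w,(533,55),46,20,58),"damper+",ring(w,(533,55),20,32,58),"grey",ring(w,(633,-184),6,32,25))
save(s,"side7.png",(240,90,380,195),5)
E
```

```text
time: 16.4
tool_pos: [533.6, 55.2, 37.3]
tcp_rot: [-180.0, 0.0, 57.0]
ft_force: [-0.7, 0.1, -0.2]
finger_gap: 55.3
grip_force: 0.0
time: 17.4
tool_pos: [451.3, -72.1, 168.3]
tcp_rot: [179.9, -0.0, 56.9]
ft_force: [0.2, 0.9, 0.1]
finger_gap: 55.4
grip_force: 0.0
time: 17.65
tool_pos: [452.6, -69.8, 167.7]
tcp_rot: [180.0, -0.0, 57.0]
ft_force: [-0.0, -0.4, -0.1]
finger_gap: 55.3
grip_force: 0.0
top sleeve [534.   55.8  16.1  78.   53.9 533.3  55.5  57.7] damper+ [533.9  55.9  24.8 255.   36.4 532.9  55.   57.7] grey [ 635.5 -185.3   26.6  239.    12.3  634.6 -183.2   19.4]
side sleeve [531.2  55.4  16.   88.   53.7 530.1  50.6  57.9] damper+ [533.   55.7  25.2 316.   35.5 528.6  46.1  57.9] grey [ 633.2 -182.6   25.8  296.    12.   632.2 -183.9   15.1]
```

View pics/side7.png

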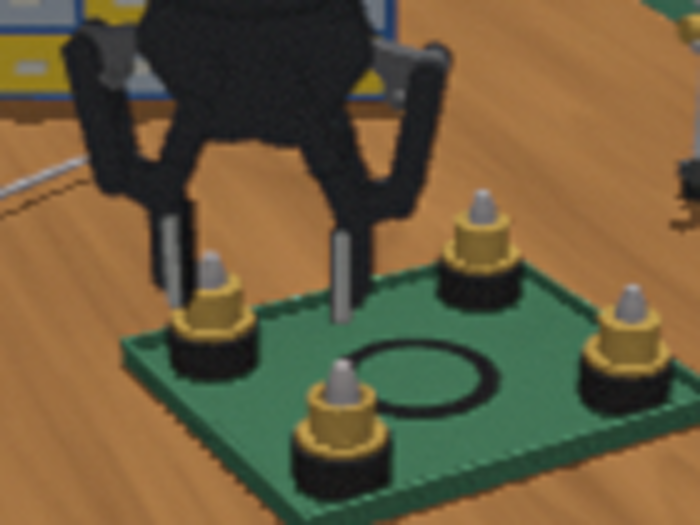

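The fourth post (crop 342,430) now matches the other three, with its sleeve top at 54 mm. The grey ring has not moved.

```bash
python3 -c "
from bench import r
print(r.hand_in())"
```

```text
the job is handed in; nothing more can be done
None
```

I threaded the black damper and the brass collar onto the bare post and released them. The sleeve top measures 54 mm like the other three posts, the grey ring is where it lay, and I handed the job in at about 18 s; the hand-in returned no verdict.

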